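# Centre-punch a model base for its pin

### The arm

A 6-joint arm with a two-finger parallel gripper is mounted at the origin on the work surface. World frame = base frame: x ahead of the robot, y to its left, z up, the work surface at z = 0. Lengths are in m, angles in degrees, forces in N, time in s.
With the tool pointing down it reaches from about 0.375 to 0.9 m from the base axis. Payload 3.1 kg.
Tool frame: the origin (TCP) lies at the very end of the fingers, on their centre line; the grasp point (between the pads) lies bot.hold_point_z behind it (bot.hold_point_z is the distance from the TCP to the grasp point, in m); z points along the fingers, y is the line along which they close (so a half turn about z gives the same grasp; the last joint's range is limited). The gripper opens to 87 mm and grips with 3 to 60 N. Pads are 19 mm wide; open, the fingers measure 117 mm over their backs; the gripper's body (75 mm by 190 mm) begins 51 mm behind the grasp point.
Start: joints at [-79.441, 30.224, 82.088, -0, 67.689, -10.227], TCP at [0.222, -0.584, 0.186] pointing down, gripper open.
Joint ranges: [-176.69, 176.69], [-43.24, 126.21], [12.49, 139.97], [-82, 262], [0, 151.66], [-163.58, 163.58]. Speed limits (degrees/s): [159.86, 159.86, 180, 180, 180, 180].

### API

Orientations are given as a 3x3 rotation matrix whose columns are the frame's x, y, z axes.
In Python, from rig import bot gives the robot as it stands.
- The arm moves only by the tool apply_moves, never from a script. Its argument "plan" is one flat list of numbers, 4 for each row, row after row: the shift along the world's x, y, z normalised to -1 to 1, where 1 is 0.05 m, then the turn about the world's z normalised to -1 to 1, where 1 is 10 degrees. A call has 1 to 12 rows; each row shifts and turns the commanded pose from where the row before left it; what a row does not reach is not made up. A row lasts 1/8 s, in which the tool goes at most 62.5 mm and 10.7 degrees, less where a joint would pass 70% of its speed; a pose out of reach is approached as far as the arm can. A call with a number of a shift or a turn outside -1 to 1 is refused whole. A call with a gripper value outside its range is refused whole. "grip" is the closure, from -1 (fully open) to 1 (shut), so that 0 is half open, set as the call begins (left out, the last holds). The fingers move at their own pace and stop on an object; the grip force is fixed at half the most. Time passes only in rows, so rows that do not move let the fingers close. It gives the time, the measured TCP pose, the force, the opening and the grip force at its end, in the units of the state.
- bot.read_state(): the state, without advancing time (a new reading comes with each control period).
- bot.capture(name): name is "scene" or "top" or "wrist"; returns (picture, depth): 400x640x3 uint8, red, green, blue; 400x640 float32, m along the optical axis (not along the pixel's ray), 0 where there is no reading.
- bot.camera_info(name): a dict with "vertical_fov" (degrees; the focal length in pixels is half the picture's height over the tangent of half this angle, whatever the lens; pixels are square), "cx", "cy" (the principal point, pixels), "k1" (the pictures are not rectified: a ray, as slopes to the right and down, at radius r is drawn at 1 + k1 r^2 times it, then the intrinsics apply), "rvec" (rotation vector, rad) and "tvec" (3), from world to camera coordinates, as OpenCV has them; the wrist camera has in their place "mount" (4x4, takes a point from camera to tool coordinates, whose origin is the TCP and whose axes are the flange's). Camera axes: x right, y down, z forward; pixel columns grow to the right and rows downward; lengths in m; the calibration is good to about 2 mm. A picture is of the moment at which its call begins: read the wrist's pose just before it. camera_info takes no time and is no camera call.
- bot.hand_in(): hands the job in; it is judged then, once.
Trained networks look in the newest picture that a camera, given by its name, has taken for a name from the list of things; names that differ only in an ending like _2 or _b are one class to them, and where a whole thing is asked for, a point or a joint stands for the part that bears it (a point fixed in the world has none). Each returns a list of dicts, best first, with "p" (0 to 1); they miss things now and then, are a little off and sometimes report something else, mostly with a low value. They report only what shows in the picture. A call takes as long as a camera call. They do not tell look-alikes from the thing itself.
- bot.outline_of(camera, target): "mask" (400x640 bool, what is visible of it) and "xy" ([column, row] as shares, 0 to 1, of the picture: columns of its width, rows of its height, amid what is visible of it).
- bot.pinpoint(camera, target): "xy" ([column, row] as shares, 0 to 1, of the picture: columns of its width, rows of its height: a listed point, or the origin of a listed thing).
The state is a dict: "time_s": time; "joint_positions": joint angles; "qvel": joint speeds; "tau": joint torques, N m; "position": TCP position; "tcp_rot": TCP orientation; "force": force on the tool from outside, world axes, zero at the start; "moment": the same for the moment, N m; "opening": opening from 0.0 (shut) to 1.0 (fully open); "grasp_force": force on a finger pad.
Only numpy, scipy, OpenCV 4.12 (cv2) and the standard library are available. Lean on these libraries where they do the work, as an engineer would, in place of code of your own. Each camera call takes 0.05 s, during which the arm holds its last target. There are 200 camera calls.

### The job

Take the blue spring-loaded automatic centre punch out of its wooden holder, set its point in the dimple at the centre of the cream crosshair on the black model base, and press it straight down, upright, until its spring trips with a snap. Press no harder than that takes and stop as soon as it snaps, because ramming the punch against its stop cracks the base, and do not let it trip anywhere but in the dimple. Then lift the punch off and put it back upright in its holder, fully home, and leave everything else where it is.

Things in the scene. Friction and masses are not known exactly. Their poses are not given: they have to be found in the camera images.
- punch_grip (a point): Middle of the blue 18 x 18 mm grip (52 mm tall, black bands) of the loose centre punch, 140 g, standing point down in its holder. z runs up its axis, x and y are normal to the grip's flat faces. Brass cap 6 mm high on top. Below the grip a steel collar 26 x 26 x 6 mm, its underside 32 mm below this point. The point's end is 80 mm below it with the spring relaxed.
- punch_tip (a point): End of the punch's point, 2.4 mm across, widening to 5 mm within 4 mm. It slides up into the round nose (12 mm across under the collar, tapering to 9 mm at its lower end, 18 mm above the relaxed point's end).
- tip (a joint): How far the point is pressed into the punch, m: 0 relaxed, 0.010 at the hard stop. The spring's push rises from 3 N at 0 to a peak of 10 to 12 N near 0.006, then trips: it collapses to about 3 N within another 1 mm and stays near 4 N up to the stop, where force climbs steeply. Tripped means beyond 0.007. Unloaded, it returns to 0 by itself.
- stand: Wooden punch holder, fixed: block 64 x 64 mm, 52 mm high; origin at the centre of its underside, z up. A vertical through hole 17 mm across, chamfered 3 mm, goes down its middle. The punch hangs in it with its collar's underside on the block's top face, its point 4 mm above the table.
- stand_hole (a point): Centre of the hole's mouth, at the top face of the holder, 52 mm above the table.
- jack: Grey screw jack, fixed: 100 x 100 mm, 30 mm high, a black thumb screw sticking out 28 mm on its -y side; origin at the centre of its underside. Its steel post carries the black model base, 50 x 50 x 8 mm, with a cream crosshair on top, and holds its height under 40 N. The base cracks if pressed with more than 20 N.
- mark (a point): Point on the vertical axis of the dimple, 53 mm above the table. The dimple, at the crosshair's centre, is 7 mm across, 3 mm deep, rim chamfered 2 mm. This point gives its place in plan, NOT its height: the jack was wound by hand and the base's top face really lies anywhere from 42 to 64 mm above the table, unmeasured.
- drop_brown: Bystander: brown dropper bottle, 25 mm across, 74 mm tall; origin at the centre of its underside.
- drop_green: Bystander: green dropper bottle, 25 mm across, 74 mm tall; origin at the centre of its underside.
- drop_red: Bystander: red dropper bottle, 25 mm across, 74 mm tall; origin at the centre of its underside.
- pot_yellow: Bystander: yellow paint pot, 40 mm across, 44 mm tall; origin at the centre of its underside.
- pot_teal: Bystander: teal paint pot with black cap, 40 mm across, 44 mm tall; origin at the centre of its underside.
- rinse_cup: Bystander: clear rinse cup, 76 mm across, 100 mm tall; origin at the centre of its underside.
- figure: Bystander: small painted figure on a cork handle, 36 mm across, 84 mm tall; origin at the centre of its underside.
Mind the look-alikes: they are no part of the job. There is more than one size of the stand; the one meant has the size given above.

How it is judged:
By the outcome, as a careful person would: the job done as asked, in the order asked, and still so for the second after the job is handed in, with the robot touching nothing.
It also fails if it takes over 54 s, if anything falls off the work surface, if the arm or the gripper's body presses on something with over 40 N, if the wrist force passes 120 N, or if a joint passes its speed limit or range.

## Working session

There is one attempt and no reset: what is moved stays moved. The work goes in short steps, Python scripts to look and compute and a tool call to move; the robot and the scene stay as the last step left them, time stands still between calls to the robot, and variables do not carry over. Pictures are saved under pics/ and viewed, at most 10 in all, crops included, and the job is handed in when it is done.

Besides the shell and the picture viewer there is one more tool, called by a JSON object that holds its "op" and its "data". apply_moves: Moves the arm, as the interface text tells. Its arguments: {"type":"object","properties":{"plan":{"type":"array","items":{"type":"number"}},"grip":{"type":"number"}},"required":["plan"]}

```bash
mkdir -p pics; ls
cat > h.py <<'E'
import numpy as np, cv2
from rig import bot
def cam(name, st=None):
    i=bot.camera_info(name); f=200/np.tan(np.radians(i["vertical_fov"])/2)
    K=np.array([[f,0,i["cx"]],[0,f,i["cy"]],[0,0,1]]); D=np.array([i["k1"],0,0,0.])
    if "mount" in i:
        T=np.eye(4);T[:3,:3]=np.array(st["tcp_rot"]).reshape(3,3);T[:3,3]=st["position"]; M=T@np.array(i["mount"])
    else:
        R=cv2.Rodrigues(np.array(i["rvec"],float))[0]; M=np.eye(4);M[:3,:3]=R.T;M[:3,3]=-R.T@np.array(i["tvec"]).ravel()
    return K,D,M
def ray(c,uv):
    K,D,M=c; p=cv2.undistortPoints(np.array(uv,float).reshape(-1,1,2),K,D).reshape(-1,2)
    d=np.c_[p,np.ones(len(p))]@M[:3,:3].T
    return M[:3,3],d
def atz(c,uv,z):
    o,d=ray(c,uv); return o+d*((z-o[2])/d[:,2])[:,None]
def bydepth(c,uv,dep):
    o,d=ray(c,uv); uv=np.array(uv,int).reshape(-1,2); return o+d*dep[uv[:,1],uv[:,0]][:,None]
def proj(c,P):
    K,D,M=c; W=np.linalg.inv(M); return cv2.projectPoints(np.array(P,float).reshape(-1,1,3),cv2.Rodrigues(W[:3,:3])[0],W[:3,3],K,D)[0].reshape(-1,2)
def save(n,im): cv2.imwrite(f"pics/{n}.png",im[:,:,::-1])
E
cat > a.py <<'E'
from h import *
print(bot.hold_point_z, bot.read_state()["position"])
for n in ("scene","top"):
    im,dep=bot.capture(n); save(n,im); c=cam(n); print(n,c[2][:3,3].round(3))
    np.save(n,dep)
    for t,z in (("punch_grip",.084),("stand_hole",.052),("mark",.053),("stand",0),("jack",0),("drop_brown",0),("rinse_cup",0),("figure",0)):
        for r in bot.pinpoint(n,t)[:3]:
            uv=np.array(r["xy"])*[640,400]
            print(t,round(r["p"],2),uv.round(1),atz(c,uv,z)[0].round(4),bydepth(c,uv,dep)[0].round(3))
E
python3 a.py
```

```text
pics
0.0187 [ 0.22167116 -0.58350736  0.18518224]
scene [ 1.4   -0.044  0.675]
punch_grip 0.72 [415.8 184.6] [0.4658 0.2815 0.084 ] [0.471 0.28  0.087]
stand_hole 0.95 [372.8 195.5] [0.4699 0.1643 0.052 ] [0.454 0.168 0.041]
stand_hole 0.76 [418.9 223.1] [0.5975 0.2617 0.052 ] [0.571 0.272 0.031]
stand_hole 0.63 [415.  193.3] [0.461  0.2853 0.052 ] [0.47  0.282 0.058]
mark 0.81 [215.3 196.8] [ 0.4695 -0.2685  0.053 ] [ 0.472 -0.268  0.055]
stand 0.95 [416.3 233.2] [0.5741 0.2691 0.    ] [0.603 0.258 0.024]
stand 0.63 [367.6 206.4] [ 0.4486  0.1575 -0.    ] [0.488 0.149 0.028]
stand 0.6 [413.4 208.5] [0.4616 0.2886 0.    ] [0.495 0.277 0.024]
jack 0.83 [220.4 212.4] [ 0.4691 -0.2609  0.    ] [ 0.508 -0.252  0.028]
drop_brown 0.86 [242.8 289.4] [ 0.7612 -0.1681  0.    ] [ 0.775 -0.165  0.014]
drop_brown 0.41 [214.3 194.8] [ 0.3795 -0.2923  0.    ] [ 0.46  -0.273  0.053]
rinse_cup 0.74 [306.  188.5] [ 0.3497 -0.0186  0.    ] [ 0.363 -0.019  0.008]
rinse_cup 0.67 [408.6 208.4] [0.4609 0.2747 0.    ] [0.501 0.261 0.029]
rinse_cup 0.57 [489.6 242.4] [0.6163 0.4513 0.    ] [0.638 0.437 0.01
[... 571 characters left out ...]
[0.4574 0.277  0.    ] [0.453 0.267 0.056]
stand 0.62 [247.9 188.8] [0.5718 0.2591 0.    ] [0.565 0.252 0.043]
stand 0.6 [275.4 222. ] [0.4586 0.1596 0.    ] [0.458 0.159 0.007]
jack 0.9 [396.3 222. ] [ 0.4663 -0.256   0.    ] [ 0.461 -0.246  0.058]
drop_brown 0.64 [193.7 175.6] [0.6148 0.4522 0.    ] [0.613 0.45  0.008]
drop_brown 0.55 [367.6 136.2] [ 0.7689 -0.156   0.    ] [ 0.761 -0.153  0.027]
rinse_cup 0.71 [195.9 174.3] [0.6195 0.4448 0.    ] [0.618 0.443 0.006]
rinse_cup 0.6 [325.9 146.8] [ 0.7268 -0.0088  0.    ] [ 0.725 -0.009  0.007]
figure 0.57 [441.8 213.8] [ 0.4974 -0.4163  0.    ] [ 0.494 -0.407  0.034]
figure 0.47 [325.6 144.8] [ 0.7341 -0.0078  0.    ] [ 0.725 -0.007  0.036]
```

View pics/scene.png

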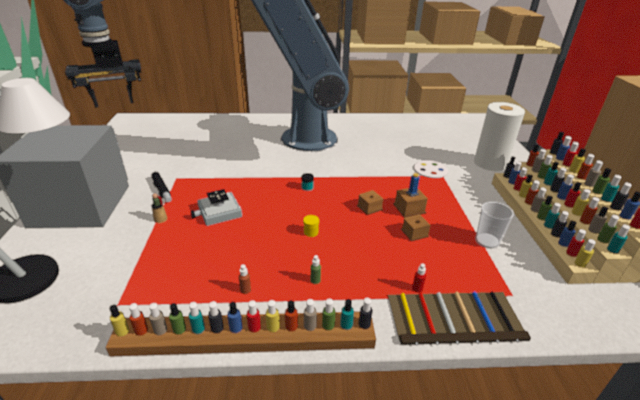

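View pics/top.png

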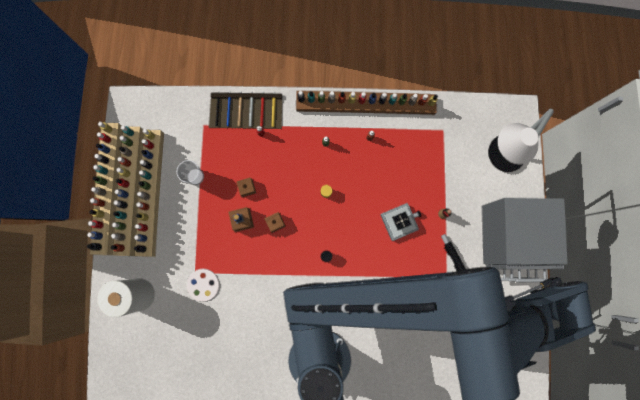

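The punch stands in the rear-left block at scene px (410,200), top px (241,219). The two empty blocks are the look-alikes, and the jack is at scene px (218,205). The path to the punch is clear, so I'll move over it for a close look.

{"op": "apply_moves", "data": {"plan": [0.4, 0.8, 0.2, 0, 0.4, 0.8, 0.2, 0, 0.4, 0.8, 0.2, 0, 0.4, 0.8, 0.2, 0, 0.4, 0.8, 0.2, 0, 0.4, 0.8, 0.2, 0, 0.4, 0.8, 0.2, 0, 0.4, 0.8, 0.2, 0, 0.4, 0.8, 0.2, 0, 0.4, 0.8, 0.2, 0, 0.4, 0.8, 0.2, 0, 0.4, 0.8, 0.2, 0]}}

```text
time_s: 2.4
position: [0.4623, -0.1029, 0.3067]
tcp_rot: [[0.935, 0.355, 0.001], [0.355, -0.935, -0.0], [0.0, 0.001, -1.0]]
force: [0.0, 0.0, -0.4]
opening: 0.998
grasp_force: 0.0
```

{"op": "apply_moves", "data": {"plan": [0, 0.9, 0, 0, 0, 0.9, 0, 0, 0, 0.9, 0, 0, 0, 0.9, 0, 0, 0, 0.9, 0, 0, 0, 0.9, 0, 0, 0, 0.8, 0, 0, 0, 0, 0, 0, 0, 0, 0, 0]}}

```text
time_s: 3.52
position: [0.4616, 0.2053, 0.3061]
tcp_rot: [[0.935, 0.355, -0.0], [0.355, -0.935, -0.001], [-0.001, 0.001, -1.0]]
force: [-0.1, 0.2, -0.0]
opening: 0.997
grasp_force: 0.0
```

```bash
cat > w.py <<'E'
from h import *
import sys
st=bot.read_state(); c=cam("wrist",st)
im,dep=bot.capture("wrist"); save(sys.argv[1],im); np.save("wd",dep)
print("t",st["time_s"],"pos",np.round(st["position"],4),"\n",np.round(st["tcp_rot"],4),"F",np.round(st["force"],2),"cam",c[2][:3,3].round(3))
for a in sys.argv[2:]:
    t,z=a.split(":")
    for r in bot.pinpoint("wrist",t)[:2]:
        uv=np.array(r["xy"])*[640,400]
        print(t,round(r["p"],2),uv.round(1),atz(c,uv,float(z))[0].round(4),bydepth(c,uv,dep)[0].round(4))
E
python3 w.py w1 punch_grip:.084 stand_hole:.052 stand:0
```

```text
t 3.525 pos [0.4616 0.2053 0.3061] 
 [[ 9.347e-01  3.553e-01 -3.000e-04]
 [ 3.553e-01 -9.347e-01 -7.000e-04]
 [-5.000e-04  6.000e-04 -1.000e+00]] F [-0.08  0.16 -0.02] cam [0.54  0.237 0.505]
punch_grip 0.75 [284.2 149.7] [0.4673 0.2741 0.084 ] [0.4718 0.2718 0.1098]
stand_hole 0.93 [318.4  78.8] [0.5806 0.2622 0.052 ] [0.5816 0.2629 0.0404]
stand_hole 0.86 [284.1 152.2] [0.4578 0.2759 0.052 ] [0.4683 0.2709 0.1094]
stand 0.88 [288.  144.3] [0.4642 0.2783 0.    ] [0.4736 0.2732 0.0622]
stand 0.87 [314.7  86.7] [0.5714 0.2667 0.    ] [0.5403 0.2366 0.5047]
```

Run:
```python
import cv2
im=cv2.imread("pics/w1.png"); c=im[80:230,190:390]; cv2.imwrite("pics/w1c.png",cv2.resize(c,None,fx=4,fy=4,interpolation=cv2.INTER_CUBIC))
```

```text
(no output)
```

View pics/w1c.png

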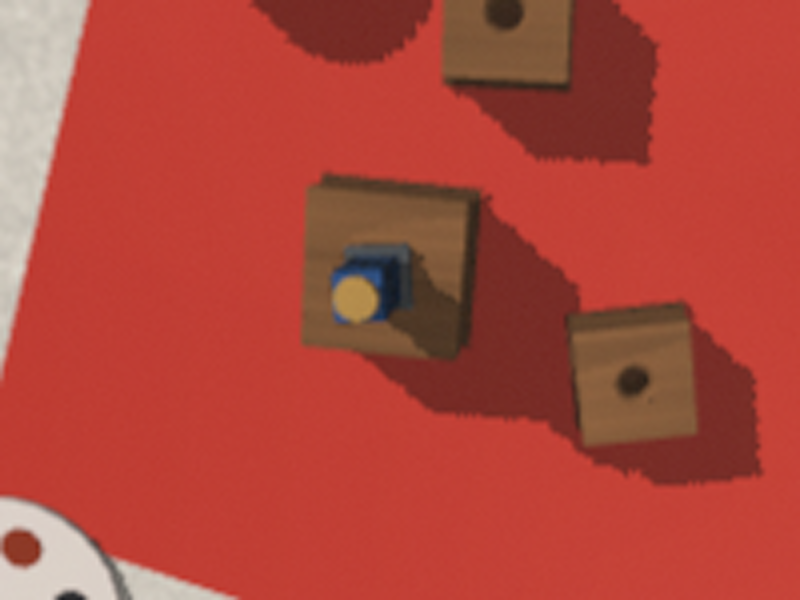

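The crop shows the punch in the large block. In crop px, the cap centre is (355,298), the block's top corners are about (305,187), (478,192), (460,355) and (303,345), and the collar edge runs (347,245)-(411,243)-(411,305).

```bash
cat > p.py <<'E'
from h import *
st=bot.read_state(); c=cam("wrist",st)
f=lambda L,z: atz(c,np.array(L,float)/4+[190,80],z)
s=f([(305,187),(478,192),(460,355),(303,345)],.052)
print("stand",s.round(4),s.mean(0).round(4))
for i in range(4):
    d=s[(i+1)%4]-s[i]; print(np.linalg.norm(d).round(4),(np.degrees(np.arctan2(d[1],d[0]))).round(1))
print("cap",f([(355,298)],.116))
k=f([(347,245),(411,243),(411,305)],.058); print(k.round(4),((k[0]+k[2])/2).round(4))
for i in range(2):
    d=k[i+1]-k[i]; print(np.linalg.norm(d).round(4),(np.degrees(np.arctan2(d[1],d[0]))).round(1))
E
python3 p.py
```

```text
stand [[0.4865 0.3143 0.052 ]
 [0.5088 0.2497 0.052 ]
 [0.4447 0.2346 0.052 ]
 [0.4258 0.2965 0.052 ]] [0.4665 0.2738 0.052 ]
0.0683 -70.9
0.0659 -166.7
0.0648 107.0
0.0633 16.3
cap [[0.46436634 0.27579613 0.116     ]]
[[0.4718 0.2912 0.058 ]
 [0.4815 0.2677 0.058 ]
 [0.4583 0.2598 0.058 ]] [0.465  0.2755 0.058 ]
0.0254 -67.6
0.0245 -161.3
```

{"op": "apply_moves", "data": {"plan": [0.07, 0.7, 0, 0, 0, 0.7, -0.4, 0, 0, 0, -0.8, 0, 0, 0, -0.8, 0, 0, 0, -0.8, 0, 0, 0, 0, 0, 0, 0, 0, 0]}}

```text
time_s: 4.6
position: [0.4667, 0.2756, 0.1674]
tcp_rot: [[0.935, 0.354, 0.002], [0.354, -0.935, 0.001], [0.002, 0.0, -1.0]]
force: [-0.2, 0.9, 0.8]
opening: 1.0
grasp_force: 0.0
```

```bash
python3 w.py w2 punch_grip:.084 stand_hole:.052
python3 - <<'E'
import cv2
im=cv2.imread("pics/w2.png"); c=im[60:260,190:450]; cv2.imwrite("pics/w2c.png",cv2.resize(c,None,fx=3,fy=3,interpolation=cv2.INTER_CUBIC))
E
```

```text
t 4.6 pos [0.4667 0.2756 0.1674] 
 [[ 9.352e-01  3.541e-01  2.300e-03]
 [ 3.541e-01 -9.352e-01  7.000e-04]
 [ 2.400e-03  1.000e-04 -1.000e+00]] F [-0.23  0.93  0.8 ] cam [0.545 0.307 0.366]
punch_grip 0.69 [324.  199.8] [0.4613 0.276  0.084 ] [0.4708 0.2794 0.1159]
stand_hole 0.88 [369.   97.4] [0.5757 0.268  0.052 ] [0.5803 0.2623 0.0048]
stand_hole 0.76 [407.1 220.6] [0.4629 0.1686 0.052 ] [0.4554 0.1561 0.0234]
```

View pics/w2c.png

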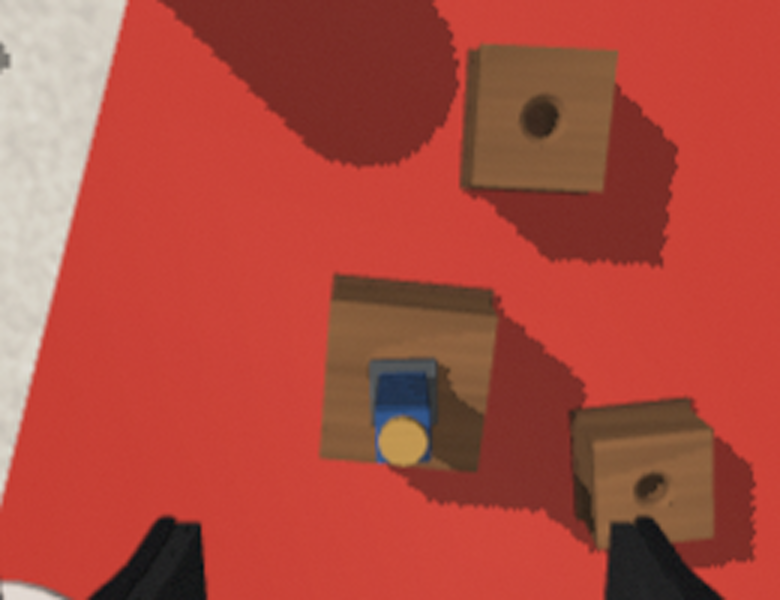

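The punch is between the open fingers. In crop px, the cap is at (403,442), the collar's far edge runs (370,361)-(437,361), and the grip looks square to the tool.

Run:
```python
from h import *
st=bot.read_state(); c=cam("wrist",st)
f=lambda L,z: atz(c,np.array(L,float)/3+[190,60],z)
s=f([(332,298),(497,315),(478,470),(321,459)],.052); print("stand",s.mean(0).round(4),[np.linalg.norm(s[i]-s[i-1]).round(4) for i in range(4)])
print("cap",f([(403,442)],.116).round(4))
k=f([(370,361),(437,361)],.058);m=k.mean(0);d=k[1]-k[0]; print(k,np.linalg.norm(d),np.degrees(np.arctan2(d[1],d[0])))
n=np.array([-d[1],d[0],0])/np.linalg.norm(d); print("collar centre",(m-n*.013).round(4)); print(st["position"])
```

```text
stand [0.4648 0.2756 0.052 ] [np.float64(0.0652), np.float64(0.0631), np.float64(0.0634), np.float64(0.0635)]
cap [[0.4639 0.2768 0.116 ]]
[[0.47124399 0.29315316 0.058     ]
 [0.48028635 0.2693176  0.058     ]] 0.02549309787574605 -69.22505580975947
collar centre [0.4636 0.2766 0.058 ]
[0.46686015 0.27604694 0.16811489]
```

{"op": "apply_moves", "data": {"plan": [-0.06, 0.01, 0, 0, 0, 0, -0.5, 0, 0, 0, -0.5, 0, 0, 0, -0.5, 0, 0, 0, -0.4, 0, 0, 0, -0.18, 0, 0, 0, 0, 0, 0, 0, 0, 0]}}

```text
time_s: 5.75
position: [0.4631, 0.2765, 0.063]
tcp_rot: [[0.935, 0.355, 0.002], [0.355, -0.935, 0.001], [0.002, 0.0, -1.0]]
force: [0.7, -0.1, 0.1]
opening: 1.003
grasp_force: 0.0
```

{"op": "apply_moves", "data": {"plan": [0, 0, 0, 0, 0, 0, 0, 0, 0, 0, 0, 0, 0, 0, 0, 0, 0, 0, 0, 0, 0, 0, 0, 0], "grip": 1}}

```text
time_s: 6.5
position: [0.4623, 0.2762, 0.0621]
tcp_rot: [[0.935, 0.355, -0.0], [0.355, -0.935, -0.0], [-0.0, -0.0, -1.0]]
force: [-0.5, -0.1, -0.4]
opening: 0.4
grasp_force: 0.0
```

{"op": "apply_moves", "data": {"plan": [0, 0, 0, 0, 0, 0, 0, 0, 0, 0, 0, 0, 0, 0, 0, 0, 0, 0, 0, 0]}}

```text
time_s: 7.12
position: [0.4623, 0.2762, 0.0621]
tcp_rot: [[0.935, 0.355, -0.0], [0.355, -0.935, -0.0], [-0.0, 0.0, -1.0]]
force: [1.0, 0.7, -1.0]
opening: 0.202
grasp_force: 29.9
```

{"op": "apply_moves", "data": {"plan": [0, 0, 0.2, 0, 0, 0, 0.4, 0, 0, 0, 0.5, 0, 0, 0, 0.5, 0, 0, 0, 0.5, 0, 0, 0, 0.3, 0, 0, 0, 0, 0]}}

```text
time_s: 8.0
position: [0.463, 0.2765, 0.1833]
tcp_rot: [[0.935, 0.355, 0.003], [0.355, -0.935, 0.001], [0.003, 0.0, -1.0]]
force: [-0.9, 0.9, -1.5]
opening: 0.201
grasp_force: 29.9
```

{"op": "apply_moves", "data": {"plan": [0, -0.3, 0, 0, 0, -0.6, 0, 0, 0, -0.9, 0, 0, 0, -1, 0, 0, 0, -1, 0, 0, 0, -1, 0, 0, 0, -1, 0, 0, 0, -1, 0, 0, 0, -1, 0, 0, 0, -1, 0, 0, 0, -1, 0, 0, 0, -0.6, 0, 0]}}

```text
time_s: 9.5
position: [0.4608, -0.2465, 0.1809]
tcp_rot: [[0.936, 0.353, -0.002], [0.353, -0.936, 0.001], [-0.002, -0.001, -1.0]]
force: [0.8, -0.3, -2.2]
opening: 0.205
grasp_force: 29.9
```

{"op": "apply_moves", "data": {"plan": [-0.4, -0.4, 0, 0, -0.4, -0.2, 0, 0, 0, 0, 0, 0, 0, 0, 0, 0]}}

```text
time_s: 10.0
position: [0.422, -0.2736, 0.1816]
tcp_rot: [[0.935, 0.354, -0.001], [0.354, -0.935, 0.001], [-0.0, -0.001, -1.0]]
force: [0.8, 0.9, -1.8]
opening: 0.203
grasp_force: 29.9
```

```bash
python3 w.py w3 mark:.053 punch_tip:0.12
python3 - <<'E'
import cv2
im=cv2.imread("pics/w3.png"); c=im[40:340,160:500]; cv2.imwrite("pics/w3c.png",cv2.resize(c,None,fx=2,fy=2,interpolation=cv2.INTER_CUBIC))
E
```

```text
t 10.0 pos [ 0.422  -0.2736  0.1816] 
 [[ 9.352e-01  3.542e-01 -6.000e-04]
 [ 3.542e-01 -9.352e-01  1.100e-03]
 [-2.000e-04 -1.200e-03 -1.000e+00]] F [ 0.78  0.93 -1.85] cam [ 0.501 -0.243  0.38 ]
mark 0.7 [330.6 147.2] [ 0.4658 -0.2626  0.053 ] [ 0.466  -0.2625  0.0545]
```

View pics/w3c.png

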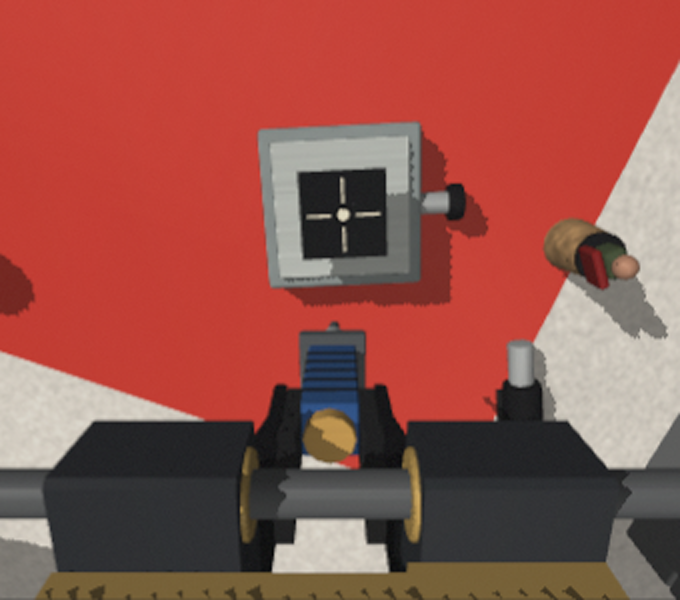

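The crosshair's dimple is at crop px (343,214) with base corners (298,173), (385,169), (387,256) and (304,260). The punch nose shows at (334,326), and the punch is held square.

Run:
```python
from h import *
st=bot.read_state(); c=cam("wrist",st); dep=np.load("wd.npy")
im=cv2.imread("pics/w3.png")
g=im[:,:,:].astype(int); x0,x1,y0,y1=312,350,126,168
m=(g[y0:y1,x0:x1].max(2)<60); ys,xs=np.nonzero(m); uv=np.c_[xs+x0,ys+y0]
P=bydepth(c,uv,dep); h=np.median(P[:,2]); print("base z",h,np.percentile(P[:,2],[10,90]),len(uv))
x0,x1,y0,y1=326,338,141,154
m=(g[y0:y1,x0:x1].min(2)>110); ys,xs=np.nonzero(m); uvc=np.c_[xs+x0,ys+y0].mean(0); print(uvc,len(xs))
cor=np.array([(298,173),(385,169),(387,256),(304,260)])/2+[160,40]
for z in (h,h-.005,h+.005): print(z,"dot",atz(c,uvc+0.0,z)[0].round(4),"corners",atz(c,cor,z).mean(0).round(4))
s=atz(c,cor,h);print([np.linalg.norm(s[i]-s[i-1]).round(4) for i in range(4)])
tip=np.array(st["position"])-[0,0,.058]
print("nose proj crop",(proj(c,[tip,tip+[0,0,.018],tip+[0,0,.074]])-[160,40])*2)
# independent heights
for n in ("top","scene"):
    cc=cam(n); d=np.load(n+".npy"); q=proj(cc,[[.468,-.262,h]])[0]; uv=[(q[0]+i,q[1]+j) for i in range(-3,4) for j in range(-3,4)]; print(n,np.median(bydepth(cc,uv,d),0))
```

```text
base z 0.058031809360509945 [0.05704221 0.05895229] 1403
[331.17241379 146.96551724] 29
0.058031809360509945 dot [ 0.4676 -0.2627  0.058 ] corners [ 0.467  -0.2636  0.058 ]
0.05303180936050995 dot [ 0.4671 -0.263   0.053 ] corners [ 0.4665 -0.264   0.053 ]
0.06303180936050995 dot [ 0.4681 -0.2624  0.063 ] corners [ 0.4675 -0.2633  0.063 ]
[np.float64(0.0497), np.float64(0.0489), np.float64(0.0495), np.float64(0.0489)]
nose proj crop [[332.35834446 325.44126021]
 [332.51874982 337.7998676 ]
 [333.19380285 389.82022281]]
top [ 0.46794006 -0.26135725  0.05838284]
scene [ 0.46313106 -0.2631101   0.05443503]
```

{"op": "apply_moves", "data": {"plan": [0.45, 0.1, 0, 0, 0.46, 0.11, 0, 0, 0, 0, -0.4, 0, 0, 0, -0.4, 0, 0, 0, -0.3, 0, 0, 0, 0, 0, 0, 0, 0, 0]}}

```text
time_s: 11.02
position: [0.4684, -0.2636, 0.1276]
tcp_rot: [[0.935, 0.355, 0.001], [0.355, -0.935, -0.001], [0.001, 0.001, -1.0]]
force: [0.6, 0.3, -1.0]
opening: 0.2
grasp_force: 29.9
```

```bash
python3 w.py w4 mark:.058 punch_tip:.066
python3 - <<'E'
import cv2
from h import *
st=bot.read_state(); c=cam("wrist",st); t=np.array(st["position"])-[0,0,.058]
print((proj(c,[t,t+[0,0,.018],[.4675,-.263,.058]])-[270,130])*7)
im=cv2.imread("pics/w4.png"); c=im[130:210,270:380]; cv2.imwrite("pics/w4c.png",cv2.resize(c,None,fx=7,fy=7,interpolation=cv2.INTER_CUBIC))
E
```

```text
t 11.025 pos [ 0.4684 -0.2636  0.1276] 
 [[ 9.348e-01  3.551e-01  9.000e-04]
 [ 3.551e-01 -9.348e-01 -7.000e-04]
 [ 6.000e-04  1.000e-03 -1.000e+00]] F [ 0.6   0.28 -0.96] cam [ 0.547 -0.232  0.326]
mark 0.65 [328.  198.2] [ 0.47  -0.265  0.058] [ 0.4691 -0.2654  0.0547]
[[392.53434315 509.33377684]
 [393.28653917 552.50692384]
 [384.99439264 486.95835044]]
```

View pics/w4c.png

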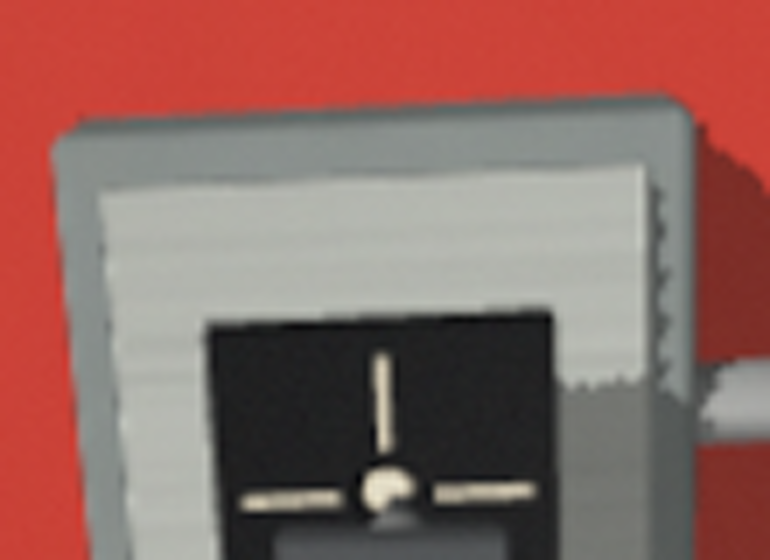

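The dot is at crop px (386,491) and the point covers its lower right at about (397,500). That makes the point roughly 1.5 mm off along each tool axis, so I'll correct that, descend and look again.

{"op": "apply_moves", "data": {"plan": [-0.039, 0.017, 0, 0, 0, 0, -0.13, 0, 0, 0, 0, 0, 0, 0, 0, 0]}}

```text
time_s: 11.68
position: [0.4658, -0.2624, 0.1205]
tcp_rot: [[0.935, 0.355, -0.0], [0.355, -0.935, 0.0], [-0.0, -0.0, -1.0]]
force: [-0.3, -0.4, -1.8]
opening: 0.204
grasp_force: 29.9
```

```bash
python3 w.py w5
python3 - <<'E'
from h import *
st=bot.read_state(); c=cam("wrist",st); t=np.array(st["position"])-[0,0,.058]
print((proj(c,[t,[.4669,-.2632,.058]])-[300,170])*12)
im=cv2.imread("pics/w5.png"); c=im[170:220,300:360]; cv2.imwrite("pics/w5c.png",cv2.resize(c,None,fx=12,fy=12,interpolation=cv2.INTER_CUBIC))
E
```

```text
t 11.675 pos [ 0.4658 -0.2624  0.1205] 
 [[ 9.349e-01  3.548e-01 -2.000e-04]
 [ 3.548e-01 -9.349e-01  2.000e-04]
 [-2.000e-04 -3.000e-04 -1.000e+00]] F [-0.29 -0.4  -1.79] cam [ 0.544 -0.231  0.319]
[[314.12371562 392.55571971]
 [326.5013452  367.58114133]]
```

View pics/w5c.png

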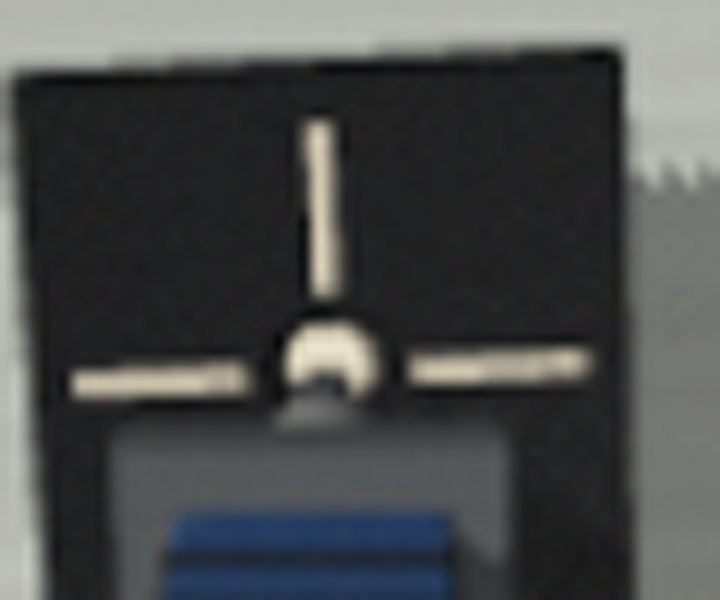

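Point at crop px (324,383), which parallax carries to (324,365) at the base plane, against the dimple centre at (330,367). It is about 0.5 mm off. I'll nudge it and descend.

{"op": "apply_moves", "data": {"plan": [0.004, -0.009, 0, 0, 0, 0, -0.04, 0, 0, 0, -0.04, 0, 0, 0, 0, 0, 0, 0, 0, 0]}}

```text
time_s: 12.35
position: [0.4661, -0.2628, 0.1166]
tcp_rot: [[0.935, 0.355, -0.0], [0.355, -0.935, 0.0], [-0.0, -0.0, -1.0]]
force: [-0.9, -0.4, -1.2]
opening: 0.2
grasp_force: 29.9
```

{"op": "apply_moves", "data": {"plan": [0, 0, -0.02, 0, 0, 0, 0, 0, 0, 0, 0, 0]}}

```text
time_s: 12.72
position: [0.4661, -0.2629, 0.1157]
tcp_rot: [[0.935, 0.355, 0.0], [0.355, -0.935, 0.0], [0.0, -0.0, -1.0]]
force: [0.1, -0.2, -1.0]
opening: 0.199
grasp_force: 29.9
```

{"op": "apply_moves", "data": {"plan": [0, 0, -0.02, 0, 0, 0, 0, 0, 0, 0, 0, 0]}}

```text
time_s: 13.1
position: [0.4661, -0.2629, 0.1146]
tcp_rot: [[0.935, 0.355, -0.0], [0.355, -0.935, 0.0], [-0.0, -0.0, -1.0]]
force: [-0.3, 0.4, -1.9]
opening: 0.202
grasp_force: 29.9
```

{"op": "apply_moves", "data": {"plan": [0, 0, -0.02, 0, 0, 0, 0, 0, 0, 0, 0, 0]}}

```text
time_s: 13.48
position: [0.4661, -0.2629, 0.1137]
tcp_rot: [[0.935, 0.355, 0.0], [0.355, -0.935, -0.0], [0.0, 0.0, -1.0]]
force: [0.2, -0.1, -2.5]
opening: 0.204
grasp_force: 29.9
```

{"op": "apply_moves", "data": {"plan": [0, 0, -0.02, 0, 0, 0, 0, 0, 0, 0, 0, 0]}}

```text
time_s: 13.85
position: [0.4661, -0.2629, 0.1126]
tcp_rot: [[0.935, 0.355, -0.0], [0.355, -0.935, 0.0], [-0.0, -0.0, -1.0]]
force: [0.5, -0.0, -1.7]
opening: 0.204
grasp_force: 29.9
```

{"op": "apply_moves", "data": {"plan": [0, 0, -0.02, 0, 0, 0, 0, 0, 0, 0, 0, 0]}}

```text
time_s: 14.22
position: [0.4662, -0.263, 0.1119]
tcp_rot: [[0.935, 0.355, 0.0], [0.355, -0.935, -0.0], [0.0, 0.0, -1.0]]
force: [0.1, 0.4, 1.0]
opening: 0.202
grasp_force: 29.9
```

{"op": "apply_moves", "data": {"plan": [0, 0, -0.02, 0, 0, 0, 0, 0, 0, 0, 0, 0]}}

```text
time_s: 14.6
position: [0.4662, -0.263, 0.1108]
tcp_rot: [[0.935, 0.355, 0.0], [0.355, -0.935, -0.0], [0.0, 0.0, -1.0]]
force: [0.8, -0.4, 2.3]
opening: 0.207
grasp_force: 29.9
```

{"op": "apply_moves", "data": {"plan": [0, 0, -0.02, 0, 0, 0, -0.02, 0, 0, 0, 0, 0, 0, 0, 0, 0]}}

```text
time_s: 15.1
position: [0.4662, -0.263, 0.1088]
tcp_rot: [[0.935, 0.355, 0.0], [0.355, -0.935, -0.0], [0.0, 0.0, -1.0]]
force: [0.2, 0.7, 4.3]
opening: 0.202
grasp_force: 29.9
```

{"op": "apply_moves", "data": {"plan": [0, 0, -0.02, 0, 0, 0, 0, 0, 0, 0, 0, 0]}}

```text
time_s: 15.48
position: [0.4663, -0.2631, 0.1079]
tcp_rot: [[0.935, 0.355, 0.001], [0.355, -0.935, -0.0], [0.0, 0.001, -1.0]]
force: [0.4, 0.3, 5.1]
opening: 0.202
grasp_force: 29.9
```

{"op": "apply_moves", "data": {"plan": [0, 0, -0.01, 0, 0, 0, -0.01, 0, 0, 0, 0, 0]}}

```text
time_s: 15.85
position: [0.4664, -0.2631, 0.1071]
tcp_rot: [[0.935, 0.355, 0.001], [0.355, -0.935, -0.001], [0.0, 0.001, -1.0]]
force: [-1.0, -0.0, 6.7]
opening: 0.201
grasp_force: 29.9
```

{"op": "apply_moves", "data": {"plan": [0, 0, -0.01, 0, 0, 0, 0, 0]}}

```text
time_s: 16.1
position: [0.4664, -0.2632, 0.1067]
tcp_rot: [[0.935, 0.355, 0.001], [0.355, -0.935, -0.001], [0.001, 0.001, -1.0]]
force: [0.2, -0.3, 7.7]
opening: 0.205
grasp_force: 29.9
```

{"op": "apply_moves", "data": {"plan": [0, 0, -0.01, 0, 0, 0, 0, 0]}}

```text
time_s: 16.35
position: [0.4665, -0.2632, 0.1062]
tcp_rot: [[0.935, 0.355, 0.001], [0.355, -0.935, -0.001], [0.001, 0.001, -1.0]]
force: [0.3, 0.2, 7.4]
opening: 0.201
grasp_force: 29.9
```

{"op": "apply_moves", "data": {"plan": [0, 0, -0.01, 0, 0, 0, 0, 0]}}

```text
time_s: 16.6
position: [0.4665, -0.2632, 0.1058]
tcp_rot: [[0.935, 0.355, 0.001], [0.355, -0.935, -0.001], [0.001, 0.001, -1.0]]
force: [-0.4, 0.3, 7.6]
opening: 0.203
grasp_force: 29.9
```

{"op": "apply_moves", "data": {"plan": [0, 0, -0.01, 0, 0, 0, 0, 0]}}

```text
time_s: 16.85
position: [0.4665, -0.2632, 0.1054]
tcp_rot: [[0.935, 0.355, 0.001], [0.355, -0.935, -0.001], [0.001, 0.001, -1.0]]
force: [-0.2, 0.6, 9.6]
opening: 0.204
grasp_force: 29.9
```

{"op": "apply_moves", "data": {"plan": [0, 0, -0.01, 0, 0, 0, 0, 0]}}

```text
time_s: 17.1
position: [0.4665, -0.2632, 0.1049]
tcp_rot: [[0.935, 0.355, 0.001], [0.355, -0.935, -0.001], [0.001, 0.001, -1.0]]
force: [-0.4, 0.5, 7.9]
opening: 0.203
grasp_force: 29.9
```

{"op": "apply_moves", "data": {"plan": [0, 0, -0.01, 0, 0, 0, 0, 0]}}

```text
time_s: 17.35
position: [0.4662, -0.263, 0.1037]
tcp_rot: [[0.935, 0.355, 0.0], [0.355, -0.935, -0.0], [0.0, 0.0, -1.0]]
force: [1.2, 0.3, 2.1]
opening: 0.205
grasp_force: 29.9
```

The force has collapsed to the plateau, so it snapped. I'll take one 0.3 mm step, well short of the stop, to confirm it is past the trip, then lift.

{"op": "apply_moves", "data": {"plan": [0, 0, -0.006, 0, 0, 0, 0, 0]}}

```text
time_s: 17.6
position: [0.4661, -0.2629, 0.1031]
tcp_rot: [[0.935, 0.355, -0.0], [0.355, -0.935, -0.0], [-0.0, 0.0, -1.0]]
force: [0.1, -0.1, 2.5]
opening: 0.205
grasp_force: 29.9
```

{"op": "apply_moves", "data": {"plan": [0, 0, 0.1, 0, 0, 0, 0.2, 0, 0, 0, 0.4, 0, 0, 0, 0.5, 0, 0, 0, 0.4, 0, 0, 0, 0, 0]}}

```text
time_s: 18.35
position: [0.467, -0.2636, 0.1849]
tcp_rot: [[0.935, 0.355, 0.003], [0.355, -0.935, -0.002], [0.002, 0.003, -1.0]]
force: [-0.1, -0.2, -1.2]
opening: 0.202
grasp_force: 29.9
```

Plateau confirmed at about 4 N with the punch lifted clear. I'll go back, stopping short of the holder to look at the hole.

{"op": "apply_moves", "data": {"plan": [0, 0.4, 0, 0, 0, 0.8, 0, 0, -0.2, 1, 0, 0, -0.2, 1, 0, 0, -0.2, 1, 0, 0, -0.2, 1, 0, 0, -0.2, 1, 0, 0, 0, 1, 0, 0, 0, 1, 0, 0, 0, 1, 0, 0, 0, 0.8, 0, 0, 0, 0.42, 0, 0]}}

```text
time_s: 19.85
position: [0.4133, 0.2604, 0.1821]
tcp_rot: [[0.934, 0.358, -0.003], [0.358, -0.934, -0.0], [-0.003, -0.001, -1.0]]
force: [0.2, 0.5, -1.5]
opening: 0.203
grasp_force: 29.9
```

{"op": "apply_moves", "data": {"plan": [0, 0, 0, 0, 0, 0, 0, 0]}}

```text
time_s: 20.1
position: [0.4145, 0.2576, 0.1825]
tcp_rot: [[0.935, 0.355, -0.003], [0.355, -0.935, -0.001], [-0.003, 0.0, -1.0]]
force: [0.2, 0.4, -2.2]
opening: 0.201
grasp_force: 29.9
```

```bash
python3 w.py w6 stand_hole:.052
python3 - <<'E'
from h import *
st=bot.read_state(); c=cam("wrist",st); t=np.array(st["position"])-[0,0,.058]
print((proj(c,[t,[.4623,.2762,.052],[.4648,.2756,.052]])-[250,90])*5)
im=cv2.imread("pics/w6.png"); c=im[90:210,250:400]; cv2.imwrite("pics/w6c.png",cv2.resize(c,None,fx=5,fy=5,interpolation=cv2.INTER_CUBIC))
E
```

```text
t 20.1 pos [0.4145 0.2576 0.1825] 
 [[ 9.347e-01  3.554e-01 -2.600e-03]
 [ 3.554e-01 -9.347e-01 -1.200e-03]
 [-2.800e-03  2.000e-04 -1.000e+00]] F [ 0.16  0.35 -2.19] cam [0.494 0.289 0.381]
stand_hole 0.74 [411.  175.4] [0.461  0.1651 0.052 ] [0.4583 0.155  0.025 ]
stand_hole 0.71 [324.3 141.8] [0.4611 0.2774 0.052 ] [0.4565 0.2758 0.0062]
[[380.83895141 563.13974287]
 [375.39899712 259.36362615]
 [381.60704191 250.10174029]]
```

View pics/w6c.png

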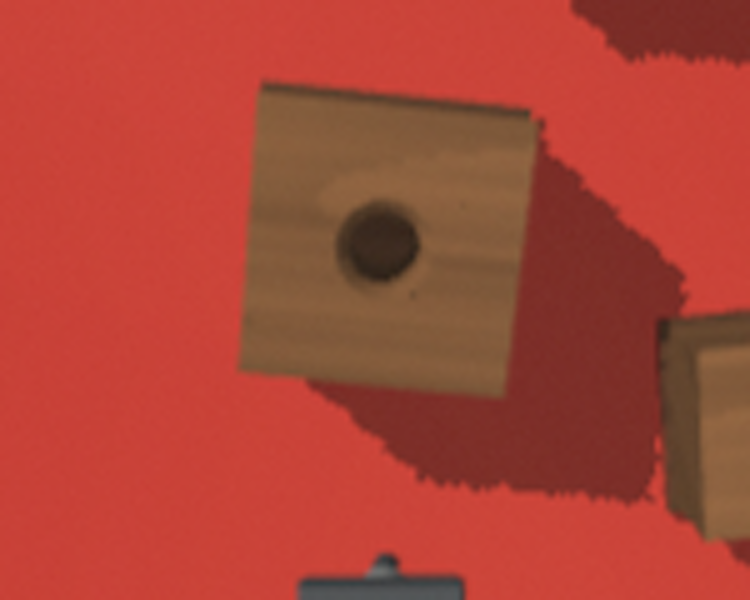

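Hole mouth at crop px (384,244), block top centroid (386,242), point end at (387,562). The target TCP is about (0.465, 0.276).

{"op": "apply_moves", "data": {"plan": [0.5, 0.18, 0, 0, 0.51, 0.19, 0, 0, 0, 0, -0.4, 0, 0, 0, -0.5, 0, 0, 0, -0.3, 0, 0, 0, 0, 0, 0, 0, 0, 0]}}

```text
time_s: 21.08
position: [0.4673, 0.2766, 0.124]
tcp_rot: [[0.935, 0.354, 0.001], [0.354, -0.935, 0.0], [0.001, 0.0, -1.0]]
force: [-0.2, -0.5, -2.0]
opening: 0.204
grasp_force: 29.9
```

```bash
python3 w.py w7
python3 - <<'E'
from h import *
im=cv2.imread("pics/w7.png"); c=im[120:220,260:385]; cv2.imwrite("pics/w7c.png",cv2.resize(c,None,fx=6,fy=6,interpolation=cv2.INTER_CUBIC))
E
```

```text
t 21.075 pos [0.4673 0.2766 0.124 ] 
 [[ 9.351e-01  3.545e-01  1.300e-03]
 [ 3.545e-01 -9.351e-01  5.000e-04]
 [ 1.400e-03  0.000e+00 -1.000e+00]] F [-0.2  -0.47 -1.97] cam [0.546 0.308 0.323]
```

View pics/w7c.png

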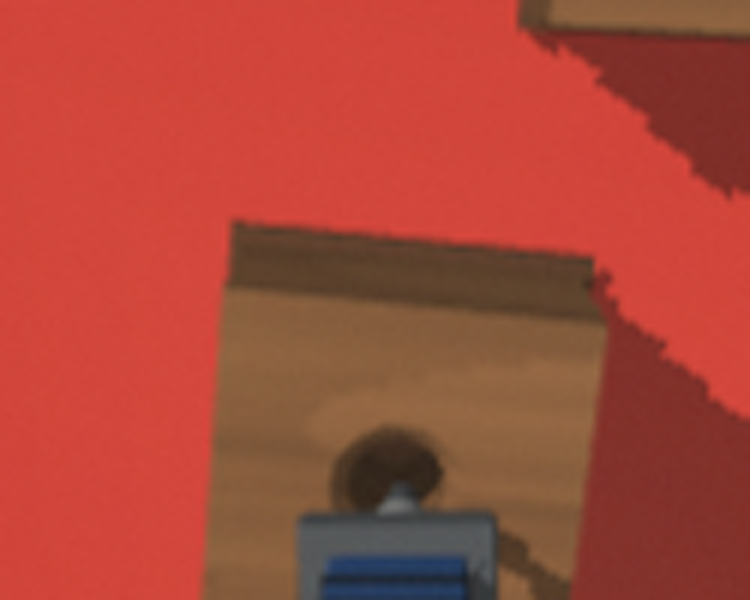

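Block's top far corners at crop px (226,287) and (606,322); point end at (400,487). I'll compute the offset now.

Run:
```python
from h import *
st=bot.read_state(); c=cam("wrist",st)
f=lambda L,z: atz(c,np.array(L,float)/6+[260,120],z)
s=f([(226,287),(606,322)],.052);d=s[1]-s[0];L=np.linalg.norm(d);n=np.array([-d[1],d[0],0])/L
C=s.mean(0)-n*.032;print(L,C)
print("mouth",f([(388,478)],.052)); p=np.array(st["position"])
for z in (.064,.066): print("tip seen",f([(400,487)],z)-p)
print("tip pred px",(proj(c,[p-[0,0,.058]])-[260,120])*6,"C px",(proj(c,[C])-[260,120])*6,p)
```

```text
0.06306493478323835 [0.46462322 0.27541582 0.052     ]
mouth [[0.46570718 0.27770273 0.052     ]]
tip seen [[ 0.00108866 -0.00011639 -0.06025123]]
tip seen [[ 0.00168436  0.00012365 -0.05825123]]
tip pred px [[397.01806294 496.97464362]] C px [[398.26179755 488.18379551]] [0.46741272 0.2767705  0.12425123]
```

{"op": "apply_moves", "data": {"plan": [0, 0, 0, 0, 0, 0, 0, 0]}}

```text
time_s: 21.38
position: [0.4669, 0.2768, 0.1239]
tcp_rot: [[0.935, 0.355, 0.001], [0.355, -0.935, 0.0], [0.001, 0.0, -1.0]]
force: [-0.1, -0.1, -2.0]
opening: 0.203
grasp_force: 29.9
```

{"op": "apply_moves", "data": {"plan": [-0.06, -0.014, 0, 0, 0, 0, -0.1, 0, 0, 0, -0.1, 0, 0, 0, -0.1, 0, 0, 0, 0, 0]}}

```text
time_s: 22.0
position: [0.4632, 0.2758, 0.1076]
tcp_rot: [[0.935, 0.355, -0.001], [0.355, -0.935, -0.0], [-0.001, -0.0, -1.0]]
force: [-0.6, 0.5, -1.2]
opening: 0.2
grasp_force: 29.9
```

{"op": "apply_moves", "data": {"plan": [0, 0, -0.1, 0, 0, 0, -0.1, 0, 0, 0, -0.1, 0, 0, 0, 0, 0]}}

```text
time_s: 22.5
position: [0.4632, 0.2758, 0.0928]
tcp_rot: [[0.935, 0.355, -0.001], [0.355, -0.935, -0.0], [-0.001, -0.0, -1.0]]
force: [-0.9, 0.0, -1.7]
opening: 0.204
grasp_force: 29.9
```

{"op": "apply_moves", "data": {"plan": [0, 0, -0.1, 0, 0, 0, -0.1, 0, 0, 0, -0.1, 0, 0, 0, 0, 0]}}

```text
time_s: 23.0
position: [0.4632, 0.2758, 0.0778]
tcp_rot: [[0.935, 0.355, -0.001], [0.355, -0.935, -0.0], [-0.001, -0.0, -1.0]]
force: [0.5, 0.1, -1.9]
opening: 0.199
grasp_force: 29.9
```

{"op": "apply_moves", "data": {"plan": [0, 0, -0.1, 0, 0, 0, -0.1, 0, 0, 0, 0, 0, 0, 0, 0, 0]}}

```text
time_s: 23.5
position: [0.4636, 0.2759, 0.0683]
tcp_rot: [[0.935, 0.355, 0.0], [0.355, -0.935, 0.0], [0.0, -0.0, -1.0]]
force: [-0.4, 0.1, -1.3]
opening: 0.203
grasp_force: 29.9
```

{"op": "apply_moves", "data": {"plan": [0, 0, -0.05, 0, 0, 0, -0.05, 0, 0, 0, 0, 0, 0, 0, 0, 0]}}

```text
time_s: 24.0
position: [0.4636, 0.2759, 0.0633]
tcp_rot: [[0.935, 0.355, -0.0], [0.355, -0.935, -0.0], [-0.0, 0.0, -1.0]]
force: [-0.5, -0.6, -2.0]
opening: 0.206
grasp_force: 29.9
```

{"op": "apply_moves", "data": {"plan": [0, 0, -0.014, 0, 0, 0, 0, 0, 0, 0, 0, 0]}}

```text
time_s: 24.38
position: [0.4636, 0.2759, 0.0627]
tcp_rot: [[0.935, 0.355, 0.0], [0.355, -0.935, 0.0], [0.0, -0.0, -1.0]]
force: [-0.9, -0.4, -0.8]
opening: 0.204
grasp_force: 29.9
```

{"op": "apply_moves", "data": {"plan": [0, 0, -0.012, 0, 0, 0, 0, 0, 0, 0, 0, 0]}}

```text
time_s: 24.75
position: [0.4637, 0.2759, 0.0621]
tcp_rot: [[0.935, 0.355, 0.0], [0.355, -0.935, 0.0], [0.0, 0.0, -1.0]]
force: [0.3, 0.8, -0.7]
opening: 0.198
grasp_force: 29.9
```

{"op": "apply_moves", "data": {"plan": [0, 0, -0.008, 0, 0, 0, 0, 0]}}

```text
time_s: 25.0
position: [0.4638, 0.2759, 0.062]
tcp_rot: [[0.935, 0.355, 0.0], [0.355, -0.935, 0.0], [0.0, 0.0, -1.0]]
force: [-0.2, -0.4, 2.7]
opening: 0.201
grasp_force: 29.9
```

{"op": "apply_moves", "data": {"plan": [0, 0, 0, 0, 0, 0, 0, 0, 0, 0, 0, 0, 0, 0, 0, 0, 0, 0, 0, 0, 0, 0, 0, 0, 0, 0, 0, 0, 0, 0, 0, 0, 0, 0, 0, 0], "grip": -1}}

```text
time_s: 26.12
position: [0.4636, 0.2759, 0.0617]
tcp_rot: [[0.935, 0.355, -0.0], [0.355, -0.935, 0.0], [0.0, -0.0, -1.0]]
force: [0.2, 0.5, 0.5]
opening: 0.99
grasp_force: 0.0
```

{"op": "apply_moves", "data": {"plan": [0, 0, 0.2, 0, 0, 0, 0.4, 0, 0, 0, 0.5, 0, 0, 0, 0.6, 0, 0, 0, 0.6, 0, 0, 0, 0, 0, 0, 0, 0, 0]}}

```text
time_s: 27.0
position: [0.463, 0.2757, 0.1763]
tcp_rot: [[0.935, 0.355, -0.001], [0.355, -0.935, -0.0], [-0.001, -0.0, -1.0]]
force: [-0.6, 0.0, -0.6]
opening: 0.996
grasp_force: 0.0
```

```bash
python3 w.py w8
python3 - <<'E'
from h import *
st=bot.read_state(); c=cam("wrist",st); dep=np.load("wd.npy")
q=proj(c,[[.464,.2762,.116]])[0]; uv=[(q[0]+i,q[1]+j) for i in range(-2,3) for j in range(-2,3)]
print("cap",np.median(bydepth(c,uv,dep),0))
im=cv2.imread("pics/w8.png"); x,y=int(q[0]),int(q[1]); c=im[max(0,y-60):y+50,x-70:x+80]; cv2.imwrite("pics/w8c.png",cv2.resize(c,None,fx=5,fy=5,interpolation=cv2.INTER_CUBIC))
E
```

```text
t 27.0 pos [0.463  0.2757 0.1763] 
 [[ 9.349e-01  3.549e-01 -9.000e-04]
 [ 3.549e-01 -9.349e-01 -3.000e-04]
 [-9.000e-04 -0.000e+00 -1.000e+00]] F [-0.57  0.   -0.57] cam [0.542 0.307 0.375]
cap [0.46391895 0.27611497 0.11556703]
```

View pics/w8c.png

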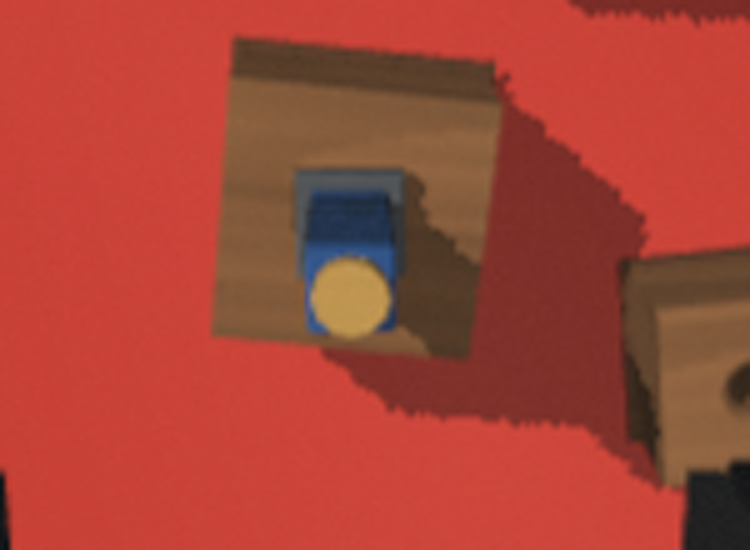

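The punch stands upright in its holder, cap at crop px (350,297). The cap height measures 0.1156 m against 0.116 m expected, so it is fully home. The gripper is clear of everything.

```bash
python3 -c "
from rig import bot
print(bot.hand_in())"
```

```text
the job is handed in; nothing more can be done
None
```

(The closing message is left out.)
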